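# Zero a skin-tone reader and take its check reading

### The arm

A 6-joint arm with a two-finger parallel gripper is mounted at the origin on the work surface. World frame = base frame: x ahead of the robot, y to its left, z up, the work surface at z = 0. Lengths are in m, angles in rad, forces in N, time in s.
With the tool pointing down it reaches from about 0.425 to 0.95 m from the base axis. Payload 14.7 kg.
Tool frame: the origin (TCP) lies where the fingers leave the gripper's body, on its centre line; the fingertips stand 73 mm ahead of it and the grasp point (between the pads) lies 54 mm ahead of it; z points along the fingers, y is the line along which they close (so a half turn about z gives the same grasp; the last joint's range is limited). The gripper opens to 85 mm and grips with 20 to 120 N. Pads are 22 mm wide; open, the fingers measure 114 mm over their backs; the gripper's body (76 mm by 85 mm) begins 54 mm behind the grasp point. The pads swing forward as they close: fully open they stand 13 mm farther back than shut.
Start: joints at [-1.204, 0.48, 1.596, -0, 1.065, -0.047], TCP at [0.261, -0.595, 0.304] pointing down, gripper open.
Joint ranges: [-2.75, 2.75], [-0.82, 2.05], [0.23, 2.67], [-1.56, 4.7], [0.09, 2.69], [-2.92, 2.92]. Speed limits (rad/s): [1.89, 1.89, 2.39, 3.01, 3.01, 3.01].

### API

Orientations are given as a unit quaternion [x, y, z, w].
In Python, from workcell import arm, vision, job gives the robot as it stands.
- The arm moves only by the tool servo_tool, never from a script. Its argument "targets" is a list that holds one entry, the list of rows, each a list of 7 numbers: the shift along the tool's x, y, z normalised to -1 to 1, where 1 is 800 mm, then the turn, a rotation vector about the tool's x, y, z normalised to -1 to 1, where 1 is 180 degrees, then the finger opening in mm, from 0 to 85.4. In form: [[[dx, dy, dz, wx, wy, wz, fingers], ...]]. A call has 1 to 10 rows; each row is the pose to reach, as a shift and turn from the pose commanded when the call began, along the tool's axes at that moment, turning the shorter way round; what a row does not reach only later rows make up. A row lasts 1/10 s, in which the tool goes at most 50 mm and 8.59 degrees, less where a joint would pass 70% of its speed; a pose out of reach is approached as far as the arm can. A call with a number of a shift or a turn outside -1 to 1 is refused whole. A call with a gripper value outside its range is refused whole. The fingers move at their own pace and stop on an object; "grip_force" is the grip in N (left out, the last holds). Time passes only in rows, so rows that repeat a pose let the fingers close. It gives the time, the measured TCP pose, the force, the opening and the grip force at its end, in the units of the state.
- arm.sense(): the state, without advancing time (a new reading comes with each control period).
- vision.camera(name): name is "side" or "top"; returns (picture, depth): 480x640x3 uint8, red, green, blue; 480x640 float32, m along the optical axis (not along the pixel's ray), 0 where there is no reading.
- vision.camera_model(name): a dict with "vfov" (degrees; the focal length in pixels is half the picture's height over the tangent of half this angle, whatever the lens; pixels are square), "cx", "cy" (the principal point, pixels), "extrinsics" (4x4, takes a point from camera to world coordinates). Camera axes: x right, y up, looking along -z (the intrinsics and any distortion apply to the point x, -y, -z); pixel columns grow to the right and rows downward; lengths in m; the calibration is good to about 2 mm. A picture is of the moment at which its call begins. camera_model takes no time and is no camera call.
- job.hand_in(): hands the job in; it is judged then, once.
The state is a dict: "time": time; "joint_positions": joint angles; "joint_vel": joint speeds; "effort": joint torques, N m; "eef_pos": TCP position; "ee_rot": TCP orientation; "force": force on the tool from outside, world axes, zero at the start; "wrist_torque": the same for the moment, N m; "finger_gap": finger opening in m; "grasp_force": force on a finger pad.
Only numpy, scipy, OpenCV 4.12 (cv2) and the standard library are available. Lean on these libraries where they do the work, as an engineer would, in place of code of your own. Each camera call takes 0.05 s, during which the arm holds its last target. There are 200 camera calls.

### The job

Lift the white skin-tone reader wand out of its dock and zero it: point its nose straight down at the middle of the round white reference tile, about 4 cm above it and without touching it, and hold it steady there for two seconds. Then set the nose on the dot of the sloping check stand's sprung pad, the wand square to the pad, and press gently until the pad has sunk about half of its travel. Finish still holding the wand there at that light push, and leave the lipstick tubes, nail file and toner bottle undisturbed.

Things in the scene. Friction and masses are not known exactly. Their poses are not given: they have to be found in the camera images.
- wand: White plastic reader, 150 mm long, 60 to 130 g, loose, nose down in the dock. Origin: centre of the nose tip; z runs from the nose up the wand. z 0 to 26 mm: round black nose, 14 mm across at its flat tip, 23 mm at its top; z 26 to 150 mm: straight handle 30 mm (x) by 24 mm (y), edges rounded. The lowest 50 mm are in the dock; the 100 mm above are free to grip from above across either width.
- dock: White plastic block 80 (x) by 70 (y) by 60 mm tall, fixed, with a pocket 34 by 28 mm and 50 mm deep in the middle of its top; the wand stands on the pocket's floor, 10 mm above the dresser, its axes along the dock's, and is drawn straight up. Origin at the centre of the underside.
- tile: Round white ceramic reference tile, 60 mm diameter, on a 68 mm black rubber foot, 12 mm tall in all, fixed, flat on the dresser. Origin at the centre of the underside.
- tile_top (a point): Centre of the tile's upper face, 12 mm above the dresser; z up.
- stand: Grey plastic check stand, fixed: a foot 100 (x) by 84 (y) by 10 mm with a sloping 84 by 84 mm face above it, highest edge about 83 mm up. The face rises 23 degrees (0.40 rad) towards the stand's +x and looks up and towards its -x, which points roughly at the robot. Origin at the centre of the underside.
- pad_top (a point): Centre of the top of the sprung round white pad, 40 mm across, 14 mm proud of the sloping face, marked by a black 12 mm dot; moves with the pad. Its z axis is the pad's outward normal, 23 degrees (0.40 rad) off vertical. Unpressed it lies 10.5 mm towards the stand's -x from the stand's origin and 80 mm above the dresser.
- pad (a joint): How far the pad is pushed in, along its normal, in m: 0 at rest, 0.012 at its hard stop. A spring of 400 N/m pushes it back (half way, 6 mm, takes about 2.4 N).
- lipstick_a: loose black plastic lipstick tube standing upright, 21 mm across, 73 mm tall, 30 g; origin at the centre of its foot; not to be disturbed
- lipstick_b: loose black plastic lipstick tube standing upright, 21 mm across, 73 mm tall, 30 g; origin at the centre of its foot; not to be disturbed
- lipstick_c: loose black plastic lipstick tube standing upright, 21 mm across, 73 mm tall, 30 g; origin at the centre of its foot; not to be disturbed
- nail_file: loose aluminium nail file lying flat, 18 (x) by 170 (y) by 4 mm; origin at the centre of its underside; not to be disturbed
- toner_bottle: loose closed glass toner bottle, 52 mm diameter, 150 mm tall, 0.3 kg; origin at the centre of its foot; not to be disturbed
There are look-alikes about, which are no part of the job. There is more than one size of the wand; the job needs the largest.

How it is judged:
On the way, in this order (a step that is already met when the one before it is completed fails the run):
1. the wand is lifted out of the dock in the gripper (contact force between wand and the fingers above 1 N and z of wand in the frame of dock above 0.065 m), for 0.1 s.
2. the held wand points straight down at the middle of the tile (within 15 mm), nose 20 to 65 mm above it, steady for 1.5 s (contact force between wand and the fingers above 1 N and x of tile_top in the frame of wand between -0.015 and 0.015 m and y of tile_top in the frame of wand between -0.015 and 0.015 m and z of wand in the frame of tile_top between 0.02 and 0.065 m and angle between wand's own z axis and vertical below 0.17 rad and linear speed of wand below 0.02 m/s and angular speed of wand below 0.2 rad/s), for 1.5 s.
At the end, for the whole second after the job is handed in: The gripper holds the wand still with the middle of its nose within 9 mm of the middle of the pad, its axis within 10 degrees of the pad's normal, pushing the pad in by 3 to 9.5 mm (0.8 to 5 N); the robot itself does not touch the stand (contact force between wand and the fingers above 1 N and value of joint pad between 0.003 and 0.0095 m and contact force between wand and stand between 0.8 and 5 N and distance between wand and pad_top below 0.009 m and angle between the z axis of wand and the z axis of pad_top, either way round below 0.17 rad and contact force between each of the arm, the fingers and stand below 0.5 N and linear speed of wand below 0.02 m/s); the arm keeps its last pose, push and grip.
It fails at once if the wand touches the reference tile (contact force between wand and tile above 0.5 N).
It fails at once if the wand presses on the check stand harder than 10 N (contact force between wand and stand above 10 N).
It fails at once if a lipstick tube is shifted by more than 30 mm or tipped (distance of any of lipstick_a, lipstick_b, lipstick_c from where it was at the start of the episode above 0.03 m or angle between any of lipstick_a, lipstick_b, lipstick_c's own z axis and vertical above 0.5 rad).
It fails at once if the toner bottle or the nail file is shifted by more than 30 mm or tipped (distance of any of toner_bottle, nail_file from where it was at the start of the episode above 0.03 m or angle between any of toner_bottle, nail_file's own z axis and vertical above 0.5 rad).
It also fails if it takes over 58 s, if anything falls off the work surface, if the arm or the gripper's body presses on something with over 40 N, if the wrist force passes 120 N, or if a joint passes its speed limit or range.

## Working session

There is one attempt and no reset: what is moved stays moved. The work goes in short steps, Python scripts to look and compute and a tool call to move; the robot and the scene stay as the last step left them, time stands still between calls to the robot, and variables do not carry over. Pictures are saved under pics/ and viewed, at most 10 in all, crops included, and the job is handed in when it is done.

Besides the shell and the picture viewer there is one more tool, called after ">>>" by a JSON object that holds its "fn" and its "kwargs". servo_tool: Moves the arm, as the interface text tells. Scaled input: -1 to 1 covers 800 mm each way for a shift and 180 degrees each way for a turn. Its arguments: {"type":"object","properties":{"targets":{"type":"array"},"grip_force":{"type":"number"}},"required":["targets"]}

```bash
ls; mkdir -p pics
cat > h.py <<'E'
import numpy as np, cv2
from workcell import arm, vision, job
def snap(n):
    p,d=vision.camera(n); np.savez('last_%s.npz'%n,p=p,d=d); return p,d
def world(n,u,v,d):
    m=vision.camera_model(n); f=240/np.tan(np.radians(m['vfov'])/2)
    c=np.array([(u-m['cx'])/f*d,-(v-m['cy'])/f*d,-d,1]); return (np.array(m['extrinsics'])@c)[:3]
def cloud(n,d):
    v,u=np.mgrid[0:480,0:640]; m=vision.camera_model(n); f=240/np.tan(np.radians(m['vfov'])/2)
    c=np.stack([(u-m['cx'])/f*d,-(v-m['cy'])/f*d,-d,np.ones_like(d)],-1)
    return (c@np.array(m['extrinsics']).T)[...,:3]
E
python3 - <<'E'
from h import *
for n in('top','side'):
    p,d=snap(n); cv2.imwrite('pics/%s0.png'%n,p[...,::-1]); print(n,vision.camera_model(n))
print(arm.sense())
E
```

```text
pics
top {'vfov': 46.4319698729882, 'cx': 318.6096626708022, 'cy': 238.4158624058305, 'extrinsics': array([[-0.01932576,  0.99092751, -0.13300067,  0.49818195],
       [-0.99980291, -0.01854908,  0.00707631,  0.01689891],
       [ 0.00454507,  0.13311121,  0.99109069,  0.98155654],
       [ 0.        ,  0.        ,  0.        ,  1.        ]])}
side {'vfov': 57.369620813072586, 'cx': 324.6439090759384, 'cy': 240.18972064012738, 'extrinsics': array([[-0.80740805,  0.42034194, -0.41401073,  0.3303857 ],
       [-0.58969679, -0.59719918,  0.54370106,  0.37828957],
       [-0.01870651,  0.68312941,  0.73005772,  0.55029514],
       [ 0.        ,  0.        ,  0.        ,  1.        ]])}
{'time': 0.1, 'joint_positions': array([-1.20358517e+00,  4.80813537e-01,  1.59681599e+00, -3.12903036e-05,
        1.06510692e+00, -4.66016206e-02]), 'joint_vel': array([-0.0003747 , -0.00362332, -0.00140259,  0.00215118,  0.00179194,
       -0.0004918 ]), 'effort': array([-6.97832456e-04, -9.52257800e+01, -4.31040645e+01, -1.76095546e-04,
        5.33658007e-03, -7.03358012e-07]), 'eef_pos': array([ 0.26127121, -0.59485444,  0.30330579]), 'ee_rot': array([ 9.78669409e-01,  2.05440651e-01, -1.04792435e-04, -5.62377512e-04]), 'force': array([-0.74447739,  0.11735328,  0.16038432]), 'wrist_torque': array([ 0.03574278, -0.01003488, -0.00900481]), 'grasp_force': 0.0, 'finger_gap': 0.08549200316170928}
```

View pics/top0.png

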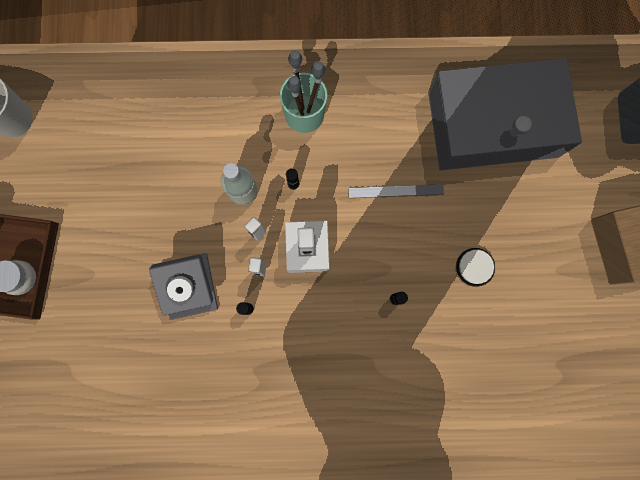

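View pics/side0.png

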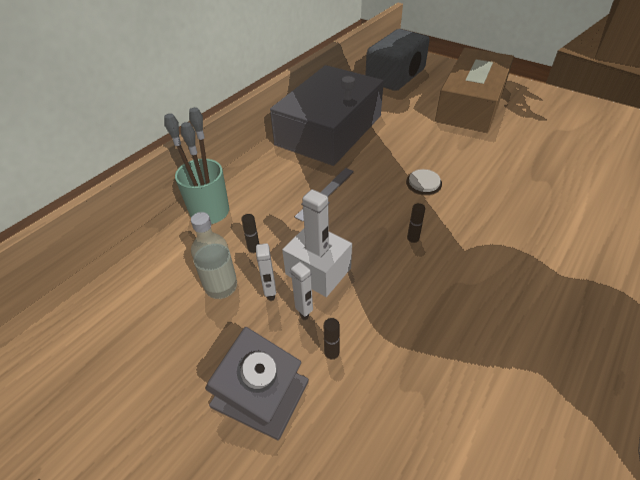

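Top view: dock with the big wand at about (307,246), tile (476,267), pad dot (179,290), lipsticks (292,178), (245,308) and (399,298), bottle (238,183), file (395,191). Two smaller look-alike wands stand at (254,228) and (257,266). The side view agrees with this.

Run:
```python
from h import *
np.set_printoptions(precision=4,suppress=True)
C={};P={}
for n in('top','side'):
    z=np.load('last_%s.npz'%n); C[n]=cloud(n,z['d'].astype(float));P[n]=z['p'].astype(int)
    c=C[n];X,Y,Z=c[...,0],c[...,1],c[...,2]
    def st(name,m):
        q=c[m].astype(np.float32)
        if len(q)<5: print(n,name,len(q));return
        r=cv2.minAreaRect(q[:,:2]*1000); print(n,name,len(q),'mean',q.mean(0),'rect c',np.round(r[0],1),np.round(r[1],1),round(r[2],1),'med z',np.median(q[:,2]))
    near=lambda x,y,r:np.hypot(X-x,Y-y)<r
    cen=world(n,*( (306,238) if n=='top' else (316,195)), z['d'][238,306] if n=='top' else z['d'][195,316]); print('wandtop',cen)
    w=near(cen[0],cen[1],.06)
    st('wand top',w&(Z>.152)&(Z<.17))
    st('wand shaft',w&(Z>.08)&(Z<.15))
    st('dock top',w&(Z>.056)&(Z<.064))
    t=(476,267) if n=='top' else (425,181); cen=c[t[1],t[0]]; print('tile',cen)
    st('tile',near(cen[0],cen[1],.06)&(Z>.009)&(Z<.016))
    s=(179,281) if n=='top' else (248,369); cen=c[s[1],s[0]]
    m=near(cen[0],cen[1],.045)&(P[n].min(-1)>150)&(Z>.05); st('pad',m)
    q=c[m]
    for _ in range(3):
        nn=np.linalg.svd(q-q.mean(0),full_matrices=False)[2][2]; nn*=np.sign(nn[2]); e=(q-q.mean(0))@nn; q=q[abs(e)<max(.002,1.5*e.std())]
    print('pad normal',nn,'center',q.mean(0),'tilt',np.arccos(nn[2]),'az',np.degrees(np.arctan2(nn[1],nn[0])))
    dot=(179,290) if n=='top' else (260,368); print('dot',c[dot[1],dot[0]])
    f=near(*cen[:2],.1)&(P[n].max(-1)<120)&(Z>.025)&(Z<.09)
    q=c[f]
    for _ in range(6):
        a=np.linalg.lstsq(np.c_[q[:,:2],np.ones(len(q))],q[:,2],rcond=None)[0]; e=q[:,2]-np.c_[q[:,:2],np.ones(len(q))]@a; q=q[abs(e)<max(.003,1.5*e.std())]
    nn=np.array([-a[0],-a[1],1]);nn/=np.linalg.norm(nn); print('face n',nn,len(q),np.arccos(nn[2]),np.degrees(np.arctan2(nn[1],nn[0])))
    st('face',f)
    L={'top':[(253,225),(257,263),(291,172),(244,305),(398,295),(236,170)],'side':[(264,248),(301,270),(249,216),(332,322),(418,207),(201,219)]}[n]
    for u,v in L: print('obj',(u,v),c[v,u])
```

```text
wandtop [0.6096 0.0297 0.1586]
top wand top 314 mean [0.6104 0.0304 0.1586] rect c [610.6  30.5] [22.4 29. ] 88.8 med z 0.15867028
top wand shaft 77 mean [0.5968 0.0302 0.1193] rect c [605.2  23.8] [19.  37.6] 50.3 med z 0.11822216
top dock top 1526 mean [0.6091 0.0305 0.0594] rect c [611.1  30.6] [80.3 70.1] 1.0 med z 0.05935109
tile [ 0.573  -0.2624  0.0128]
top tile 824 mean [ 0.5743 -0.2636  0.0115] rect c [ 574.  -263.8] [57.9 57.8] 88.7 med z 0.011386531
top pad 404 mean [0.5404 0.2364 0.0789] rect c [540.  236.3] [38.8 34.9] 88.4 med z 0.07905613
pad normal [-0.3763 -0.0713  0.9238] center [0.5405 0.2361 0.079 ] tilt 0.3930283281137267 az -169.26797710838167
dot [0.5399 0.2359 0.0803]
face n [-0.38   -0.0791  0.9216] 1652 0.39864090792197626 -168.2420841740745
top face 2185 mean [0.5506 0.2333 0.0669] rect c [548.  215.9] [ 99.4 127.8] 11.3 med z 0.068194844
obj (253, 225) [0.6379 0.1133 0.1132]
obj (257, 263) [0.5783 0.1077 0.1093]
obj (291, 172) [0.7324 0.0542 0.0733]
obj (244, 305) [0.5141 0.1326 0.0743]
obj (398, 295) [ 0.5253 -0.116   0.0742]
obj (236, 170) [0.7171 0.1347
[... 421 characters left out ...]
ect c [ 574.1 -263.5] [59.7 58.5] 39.8 med z 0.011268719
side pad 780 mean [0.5394 0.2359 0.0792] rect c [538.8 234.4] [40.  37.8] 69.3 med z 0.07933996
pad normal [-0.383  -0.0853  0.9198] center [0.5393 0.236  0.0793] tilt 0.4032700262191668 az -167.4427908291223
dot [0.5388 0.2347 0.0801]
face n [-0.3809 -0.0772  0.9214] 3892 0.39912837115127736 -168.53505661941983
side face 4453 mean [0.5438 0.2441 0.0663] rect c [548.5 237.7] [83.9 84.4] 11.4 med z 0.066351324
obj (264, 248) [0.6375 0.1106 0.1118]
obj (301, 270) [0.5728 0.1119 0.112 ]
obj (249, 216) [0.7295 0.0494 0.0731]
obj (332, 322) [0.5096 0.1322 0.0729]
obj (418, 207) [ 0.5223 -0.1221  0.0724]
obj (201, 219) [0.7145 0.1425 0.1488]
```

```bash
cat >> h.py <<'E'
from scipy.spatial.transform import Rotation as R
def Rtool(zdir,ydir):
    z=np.array(zdir,float);z/=np.linalg.norm(z);y=np.array(ydir,float);y-=z*(y@z);y/=np.linalg.norm(y)
    return R.from_matrix(np.c_[np.cross(y,z),y,z])
def row(p,r,p0=None,r0=None):
    s=arm.sense(); p0=s['eef_pos'] if p0 is None else p0; r0=R.from_quat(s['ee_rot']) if r0 is None else r0
    return np.round(np.r_[r0.inv().apply(np.array(p)-p0)/.8,(r0.inv()*r).as_rotvec()/np.pi],4).tolist()
E
python3 - <<'E'
from h import *
a=np.radians(1); print(row([.6105,.0305,.30],Rtool([0,0,-1],[np.cos(a),np.sin(a),0])))
E
```

```text
[0.714, -0.5402, 0.0048, -0.0003, -0.0002, -0.3738]
```

>>> {"fn": "servo_tool", "kwargs": {"targets": [[[0.714,-0.5402,0.0048,0,0,-0.3738,60],[0.714,-0.5402,0.0048,0,0,-0.3738,60],[0.714,-0.5402,0.0048,0,0,-0.3738,60],[0.714,-0.5402,0.0048,0,0,-0.3738,60],[0.714,-0.5402,0.0048,0,0,-0.3738,60],[0.714,-0.5402,0.0048,0,0,-0.3738,60],[0.714,-0.5402,0.0048,0,0,-0.3738,60],[0.714,-0.5402,0.0048,0,0,-0.3738,60],[0.714,-0.5402,0.0048,0,0,-0.3738,60],[0.714,-0.5402,0.0048,0,0,-0.3738,60]]]}}

```text
time: 1.1
eef_pos: [0.5057, -0.1566, 0.3012]
ee_rot: [0.701, 0.713, -0.0, -0.0]
force: [0.4, -0.8, -0.3]
finger_gap: 0.0602
grasp_force: 0.0
```

Run:
```python
from h import *
a=np.radians(1); print(arm.sense()['eef_pos'],row([.6105,.0305,.28],Rtool([0,0,-1],[np.cos(a),np.sin(a),0])))
```

```text
[ 0.50569601 -0.15661223  0.30117871] [0.2315, 0.1351, 0.0265, -0.0, 0.0, 0.0001]
```

>>> {"fn": "servo_tool", "kwargs": {"targets": [[[0.2315,0.1351,0.0265,0,0,0,60],[0.2315,0.1351,0.0265,0,0,0,60],[0.2315,0.1351,0.0265,0,0,0,60],[0.2315,0.1351,0.0265,0,0,0,60],[0.2315,0.1351,0.0265,0,0,0,60],[0.2315,0.1351,0.0265,0,0,0,60],[0.2315,0.1351,0.0265,0,0,0,60],[0.2315,0.1351,0.0265,0,0,0,60]]]}}

```text
time: 1.9
eef_pos: [0.6094, 0.0272, 0.2801]
ee_rot: [0.701, 0.713, -0.0, -0.0]
force: [-0.1, 0.4, 0.9]
finger_gap: 0.0602
grasp_force: 0.0
```

Run:
```python
from h import *
a=np.radians(1); print(arm.sense()['eef_pos'],row([.6105,.0305,.176],Rtool([0,0,-1],[np.cos(a),np.sin(a),0])))
p,d=snap('side'); cv2.imwrite('pics/s1.png',cv2.resize(p[80:320,200:440,::-1],(600,600)))
```

```text
[0.60940274 0.02720384 0.2800819 ] [0.0041, 0.0015, 0.1301, -0.0002, 0.0001, -0.0004]
```

View pics/s1.png

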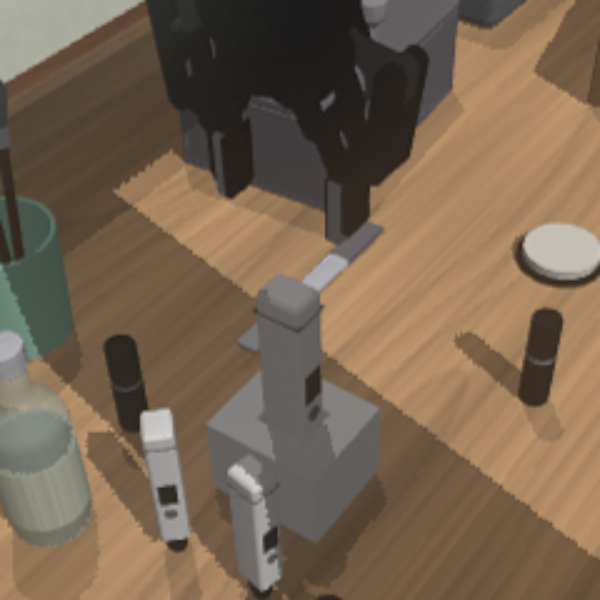

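The fingers straddle the wand along x, above it and clear of everything. Next I let it settle while going partway down.

>>> {"fn": "servo_tool", "kwargs": {"targets": [[[0,0,0.03,0,0,0,60],[0,0,0.03,0,0,0,60],[0,0,0.03,0,0,0,60],[0,0,0.03,0,0,0,60]]]}}

```text
time: 2.35
eef_pos: [0.6103, 0.028, 0.257]
ee_rot: [0.701, 0.713, 0.0, 0.0]
force: [0.1, 0.9, -0.6]
finger_gap: 0.06
grasp_force: 0.0
```

Run:
```python
from h import *
a=np.radians(1); print(arm.sense()['eef_pos'],row([.6105,.0305,.176],Rtool([0,0,-1],[np.cos(a),np.sin(a),0])))
```

```text
[0.61025292 0.02795535 0.25695174] [0.0032, 0.0003, 0.1012, 0.0003, 0.0, -0.0003]
```

>>> {"fn": "servo_tool", "kwargs": {"targets": [[[0.0032,0.0003,0.05,0,0,0,60],[0.0032,0.0003,0.08,0,0,0,60],[0.0032,0.0003,0.1012,0,0,0,60],[0.0032,0.0003,0.1012,0,0,0,60],[0.0032,0.0003,0.1012,0,0,0,20],[0.0032,0.0003,0.1012,0,0,0,20],[0.0032,0.0003,0.1012,0,0,0,20],[0.0032,0.0003,0.1012,0,0,0,20],[0.0032,0.0003,0.1012,0,0,0,20],[0.0032,0.0003,0.1012,0,0,0,20]]], "grip_force": 40}}

```text
time: 3.35
eef_pos: [0.6109, 0.031, 0.1766]
ee_rot: [0.701, 0.713, 0.001, 0.001]
force: [-1.5, -0.0, 4.6]
finger_gap: 0.0295
grasp_force: 37.2
```

>>> {"fn": "servo_tool", "kwargs": {"targets": [[[0,0,-0.02,0,0,0,20],[0,0,-0.05,0,0,0,20],[0,0,-0.08,0,0,0,20],[0,0,-0.11,0,0,0,20],[0,0,-0.14,0,0,0,20],[0,0,-0.17,0,0,0,20],[0,0,-0.18,0,0,0,20],[0,0,-0.18,0,0,0,20],[0,0,-0.18,0,0,0,20]]]}}

```text
time: 4.25
eef_pos: [0.6098, 0.031, 0.3184]
ee_rot: [0.701, 0.713, -0.0, -0.0]
force: [-0.5, -0.2, -2.0]
finger_gap: 0.0296
grasp_force: 37.6
```

Run:
```python
from h import *
np.set_printoptions(precision=4,suppress=True)
s=arm.sense();print(s['eef_pos'],s['ee_rot'],s['finger_gap'],s['joint_positions'])
a=np.radians(1); print(row([.574,-.2637,.32],Rtool([0,0,-1],[np.cos(a),np.sin(a),0])))
p,d=snap('side'); cv2.imwrite('pics/s2.png',cv2.resize(p[0:360,180:480,::-1],(500,600)))
```

```text
[0.6098 0.031  0.3184] [ 0.7009  0.7132 -0.0002 -0.0002] 0.029609369361613277 [ 0.0012  0.4114  1.6739  0.      1.057  -0.0162]
[-0.3676, -0.0512, -0.002, -0.0002, -0.0, -0.0]
```

View pics/s2.png

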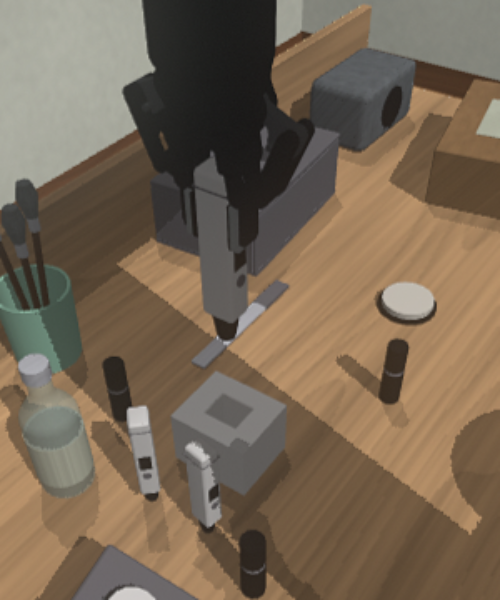

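The wand is out of the dock and hangs straight. Now to the tile.

>>> {"fn": "servo_tool", "kwargs": {"targets": [[[-0.04,-0.005,-0.002,0,0,0,20],[-0.09,-0.012,-0.002,0,0,0,20],[-0.14,-0.02,-0.002,0,0,0,20],[-0.19,-0.027,-0.002,0,0,0,20],[-0.24,-0.034,-0.002,0,0,0,20],[-0.29,-0.041,-0.002,0,0,0,20],[-0.33,-0.046,-0.002,0,0,0,20],[-0.3576,-0.05,-0.002,0,0,0,20],[-0.3676,-0.0512,-0.002,0,0,0,20],[-0.3676,-0.0512,-0.002,0,0,0,20]]]}}

```text
time: 5.3
eef_pos: [0.5739, -0.2643, 0.3195]
ee_rot: [0.701, 0.713, -0.0, -0.001]
force: [-0.3, 0.3, -1.2]
finger_gap: 0.0298
grasp_force: 37.6
```

Run:
```python
from h import *
np.set_printoptions(precision=4,suppress=True)
s=arm.sense();print(s['eef_pos'])
a=np.radians(1); print(row([.574,-.2637,.2206],Rtool([0,0,-1],[np.cos(a),np.sin(a),0])))
```

```text
[ 0.5739 -0.2643  0.3195]
[0.0007, 0.0003, 0.1236, -0.0005, -0.0003, -0.0005]
```

>>> {"fn": "servo_tool", "kwargs": {"targets": [[[0,0,0.03,0,0,0,20],[0,0,0.06,0,0,0,20],[0,0,0.09,0,0,0,20],[0,0,0.11,0,0,0,20],[0,0,0.12,0,0,0,20],[0,0,0.1236,0,0,0,20],[0,0,0.1236,0,0,0,20],[0,0,0.1236,0,0,0,20],[0,0,0.1236,0,0,0,20],[0,0,0.1236,0,0,0,20]]]}}

```text
time: 6.3
eef_pos: [0.5746, -0.2638, 0.2224]
ee_rot: [0.701, 0.713, 0.0, 0.0]
force: [-0.1, -0.6, -1.5]
finger_gap: 0.0295
grasp_force: 37.6
```

Run:
```python
from h import *
np.set_printoptions(precision=4,suppress=True)
s=arm.sense();print(s['eef_pos'])
p,d=snap('side'); c=cloud('side',d.astype(float)); print(c.shape); cv2.imwrite('pics/s3.png',cv2.resize(p[20:260,300:540,::-1],(600,600)))
# wand axis: bright/dark points under fingers
X,Y,Z=c[...,0],c[...,1],c[...,2]
m=(np.hypot(X-.574,Y+.2637)<.03)
for lo,hi in((.03,.05),(.05,.056),(.056,.065),(.065,.075),(.085,.1),(.1,.12),(.12,.135)):
    k=m&(Z>lo)&(Z<hi); print(lo,hi,k.sum(),c[k].mean(0) if k.any() else '')
```

```text
[ 0.5746 -0.2638  0.2224]
(480, 640, 3)
0.03 0.05 0 
0.05 0.056 2 [ 0.5712 -0.2604  0.0548]
0.056 0.065 29 [ 0.5727 -0.2591  0.0609]
0.065 0.075 43 [ 0.5724 -0.2578  0.0702]
0.085 0.1 134 [ 0.5715 -0.2553  0.0926]
0.1 0.12 190 [ 0.571  -0.2552  0.1099]
0.12 0.135 150 [ 0.5715 -0.2553  0.1273]
```

View pics/s3.png

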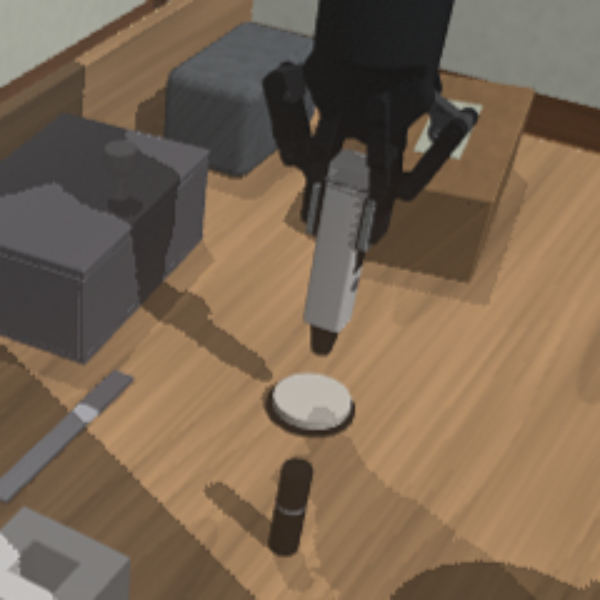

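The nose is about 42 mm above the tile, centred and vertical. I hold it there.

>>> {"fn": "servo_tool", "kwargs": {"targets": [[[0,0,0,0,0,0,20],[0,0,0,0,0,0,20],[0,0,0,0,0,0,20],[0,0,0,0,0,0,20],[0,0,0,0,0,0,20],[0,0,0,0,0,0,20],[0,0,0,0,0,0,20],[0,0,0,0,0,0,20],[0,0,0,0,0,0,20],[0,0,0,0,0,0,20]]]}}

```text
time: 7.35
eef_pos: [0.5743, -0.2637, 0.2218]
ee_rot: [0.701, 0.713, -0.0, -0.0]
force: [0.0, 0.2, -1.0]
finger_gap: 0.0299
grasp_force: 37.6
```

>>> {"fn": "servo_tool", "kwargs": {"targets": [[[0,0,0,0,0,0,20],[0,0,0,0,0,0,20],[0,0,0,0,0,0,20],[0,0,0,0,0,0,20],[0,0,0,0,0,0,20],[0,0,0,0,0,0,20],[0,0,0,0,0,0,20],[0,0,0,0,0,0,20],[0,0,0,0,0,0,20],[0,0,0,0,0,0,20]]]}}

```text
time: 8.35
eef_pos: [0.5743, -0.2637, 0.2218]
ee_rot: [0.701, 0.713, 0.0, -0.0]
force: [-1.0, -0.4, -0.8]
finger_gap: 0.0295
grasp_force: 37.6
```

>>> {"fn": "servo_tool", "kwargs": {"targets": [[[0,0,0,0,0,0,20],[0,0,-0.03,0,0,0,20],[0,0,-0.07,0,0,0,20],[0,0,-0.12,0,0,0,20],[0,0,-0.17,0,0,0,20],[0,0,-0.2,0,0,0,20],[0,0,-0.22,0,0,0,20],[0,0,-0.22,0,0,0,20]]]}}

```text
time: 9.15
eef_pos: [0.575, -0.2641, 0.4003]
ee_rot: [0.701, 0.713, 0.001, 0.002]
force: [0.3, -1.3, -1.5]
finger_gap: 0.0296
grasp_force: 37.6
```

Run:
```python
from h import *
np.set_printoptions(precision=4,suppress=True)
n=np.array([np.sin(.4)*np.cos(np.radians(-168.4)),np.sin(.4)*np.sin(np.radians(-168.4)),np.cos(.4)])
pad=np.array([.5395,.2356,.0800])
a=np.radians(1)
r=Rtool(-n,[1,0.02+.2,0])
s=arm.sense();print(s['time'],s['eef_pos'])
p=pad+n*(.1666+.04); print(p,n)
print('via',row([.574,-.05,.40],Rtool([0,0,-1],[np.cos(a),np.sin(a),0])))
print('pre',row(pad+n*(.1666+.08),r))
```

```text
9.15 [ 0.575  -0.2641  0.4003]
[0.4607 0.2194 0.2703] [-0.3815 -0.0783  0.9211]
via [0.2676, 0.0034, -0.0002, 0.0012, 0.0006, -0.0]
pre [0.6034, -0.152, 0.1147, -0.126, 0.0115, -0.0628]
```

>>> {"fn": "servo_tool", "kwargs": {"targets": [[[0.04,-0.01,0.007,-0.008,0.001,-0.004,20],[0.09,-0.022,0.016,-0.02,0.002,-0.01,20],[0.14,-0.035,0.026,-0.03,0.003,-0.015,20],[0.19,-0.048,0.036,-0.04,0.004,-0.02,20],[0.24,-0.06,0.045,-0.05,0.005,-0.025,20],[0.29,-0.073,0.055,-0.06,0.006,-0.03,20],[0.34,-0.085,0.064,-0.07,0.007,-0.035,20],[0.39,-0.098,0.074,-0.08,0.008,-0.04,20],[0.44,-0.11,0.083,-0.09,0.009,-0.045,20],[0.46,-0.116,0.087,-0.095,0.0092,-0.048,20]]]}}

```text
time: 10.15
eef_pos: [0.4729, 0.1049, 0.3264]
ee_rot: [0.637, 0.757, 0.116, 0.093]
force: [0.3, 0.0, -0.5]
finger_gap: 0.0292
grasp_force: 37.8
```

```bash
cat >> h.py <<'E'
n=np.array([np.sin(.4)*np.cos(np.radians(-168.4)),np.sin(.4)*np.sin(np.radians(-168.4)),np.cos(.4)])
pad=np.array([.5395,.2356,.0800]); rp=Rtool(-n,[1,.22,0])
def pre(h):
    s=arm.sense(); r=R.from_quat(s['ee_rot']); d=s['eef_pos']-r.apply([0,0,-.1666])-pad
    print(np.round(s['eef_pos'],4),'nose off along n',round(d@n,4),'lateral',np.round(d-n*(d@n),4),'ang',np.degrees((r.inv()*rp).magnitude()),'F.n',s['force']@n)
    print('row',row(pad+n*(.1666+h),rp))
E
sed -i 's/apply(\[0,0,-.1666\])/apply([0,0,-.1666])/; s/eef_pos.\]-r.apply(\[0,0,-/eef_pos'"'"']-r.apply([0,0,-/' h.py
sed -i "s/-r.apply(\[0,0,-.1666\])/+r.apply([0,0,.1666])/" h.py
python3 -c "
from h import *
pre(.08)"
```

```text
[0.4729 0.1049 0.3264] nose off along n 0.0969 lateral [ 0.0184 -0.1137 -0.002 ] ang 6.394618896335182 F.n -0.5903623151009469
row [0.1429, -0.0169, 0.0211, -0.0324, 0.001, -0.0146]
```

>>> {"fn": "servo_tool", "kwargs": {"targets": [[[0.04,-0.005,0.006,-0.01,0,-0.004,20],[0.08,-0.01,0.012,-0.02,0,-0.008,20],[0.12,-0.0145,0.018,-0.03,0.001,-0.012,20],[0.1429,-0.0169,0.0211,-0.0324,0.001,-0.0146,20],[0.1429,-0.0169,0.0211,-0.0324,0.001,-0.0146,20],[0.1429,-0.0169,0.0211,-0.0324,0.001,-0.0146,20],[0.1429,-0.0169,0.0211,-0.0324,0.001,-0.0146,20]]]}}

```text
time: 10.85
eef_pos: [0.4479, 0.2135, 0.3084]
ee_rot: [0.615, 0.763, 0.153, 0.127]
force: [-0.8, -0.3, -0.6]
finger_gap: 0.0294
grasp_force: 37.8
```

```bash
python3 -c "
from h import *
pre(.02)"
```

```text
[0.4479 0.2135 0.3084] nose off along n 0.0804 lateral [ 0.0028 -0.0031  0.0009] ang 0.16427313340925617 F.n -0.22490548576948607
row [0.0042, -0.0027, 0.0755, 0.0001, 0.0006, -0.0007]
```

>>> {"fn": "servo_tool", "kwargs": {"targets": [[[0.0021,-0.001,0.02,0,0,0,20],[0.0042,-0.0027,0.04,0,0,0,20],[0.0042,-0.0027,0.055,0,0,0,20],[0.0042,-0.0027,0.068,0,0,0,20],[0.0042,-0.0027,0.0755,0,0,0,20],[0.0042,-0.0027,0.0755,0,0,0,20],[0.0042,-0.0027,0.0755,0,0,0,20],[0.0042,-0.0027,0.0755,0,0,0,20],[0.0042,-0.0027,0.0755,0,0,0,20]]]}}

```text
time: 11.75
eef_pos: [0.4685, 0.2216, 0.2528]
ee_rot: [0.614, 0.763, 0.154, 0.128]
force: [0.2, 0.4, -0.8]
finger_gap: 0.0296
grasp_force: 37.8
```

Run:
```python
from h import *
np.set_printoptions(precision=4,suppress=True)
pre(.003)
p,d=snap('side'); c=cloud('side',d.astype(float)); cv2.imwrite('pics/s4.png',cv2.resize(p[240:440,160:360,::-1],(600,600),interpolation=cv2.INTER_CUBIC))
# handle points -> coordinates in pad frame
x=rp.inv().apply((c-pad).reshape(-1,3)); x[:,2]*=-1
for lo,hi in((.005,.02),(.02,.03),(.03,.04),(.05,.065),(.065,.08),(.08,.095)):
    k=(np.hypot(x[:,0],x[:,1])<.03)&(x[:,2]>lo)&(x[:,2]<hi); q=x[k]
    if len(q): print(lo,hi,len(q),q.mean(0),q.min(0),q.max(0))
```

```text
[0.4685 0.2216 0.2528] nose off along n 0.0207 lateral [0.0009 0.0006 0.0004] ang 0.17706114637116308 F.n -0.8358194524282213
row [-0.0007, -0.0009, 0.0222, 0.0007, 0.0004, -0.0006]
0.02 0.03 15 [0.0058 0.0022 0.0255] [ 0.0035 -0.0044  0.0204] [0.0078 0.0078 0.029 ]
0.03 0.04 25 [0.0078 0.0011 0.0348] [ 0.0061 -0.0053  0.0304] [0.0089 0.0072 0.04  ]
0.05 0.065 156 [0.0102 0.0012 0.0577] [-0.0088 -0.0146  0.0502] [0.012  0.0155 0.0649]
0.065 0.08 170 [0.0103 0.0015 0.0725] [-0.0082 -0.0136  0.065 ] [0.0117 0.0155 0.0799]
0.08 0.095 190 [0.0103 0.001  0.0877] [-0.0034 -0.0156  0.0801] [0.0119 0.0154 0.095 ]
```

View pics/s4.png

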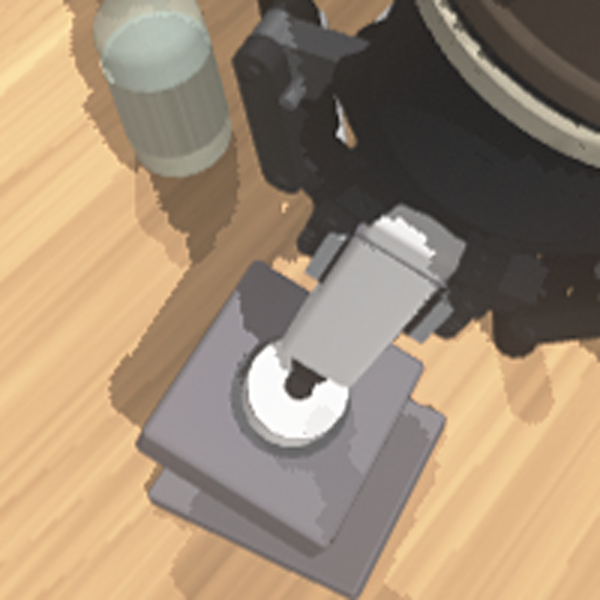

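The wand is square to the pad and centred to about 1 mm, with the nose about 20 mm above the dot. I approach slowly, averaging the force to find contact.

>>> {"fn": "servo_tool", "kwargs": {"targets": [[[-0.0007,-0.0009,0.006,0,0,0,20],[-0.0007,-0.0009,0.012,0,0,0,20],[-0.0007,-0.0009,0.017,0,0,0,20],[-0.0007,-0.0009,0.02,0,0,0,20],[-0.0007,-0.0009,0.02,0,0,0,20],[-0.0007,-0.0009,0.02,0,0,0,20],[-0.0007,-0.0009,0.02,0,0,0,20],[-0.0007,-0.0009,0.02,0,0,0,20]]]}}

```text
time: 12.6
eef_pos: [0.4741, 0.2221, 0.2374]
ee_rot: [0.614, 0.763, 0.153, 0.128]
force: [-0.4, -0.2, -0.7]
finger_gap: 0.0295
grasp_force: 37.8
```

```bash
cat >> h.py <<'E'
def favg(k=10):
    f=[];D=[]
    for _ in range(k):
        p,d=snap('side'); D.append(d); f.append(arm.sense()['force'])
    f=np.array(f); print('F.n avg',(f@n).mean(),'+-',(f@n).std()/k**.5,np.round(f.mean(0),2))
    c=cloud('side',np.median(D,0).astype(float)); x=rp.inv().apply((c-pad).reshape(-1,3)); x[:,2]*=-1
    rr=np.hypot(x[:,0],x[:,1]); b=p.reshape(-1,3).min(1)>140
    k=(rr>.010)&(rr<.0175)&(abs(x[:,2])<.02)&b&(x[:,2]<.006); print('pad height',np.median(x[k,2]),k.sum())
E
python3 - <<'E'
from h import *
pre(-.006); favg()
E
```

```text
[0.4741 0.2221 0.2374] nose off along n 0.0044 lateral [ 0.0001 -0.0003  0.    ] ang 0.15671265485821992 F.n -0.489102221929859
row [0.0001, 0.0003, 0.013, 0.0005, 0.0005, -0.0005]
F.n avg -1.0899868045762233 +- 0.10446935733688481 [ 0.08  0.08 -1.14]
pad height -0.0006388235742128851 283
```

>>> {"fn": "servo_tool", "kwargs": {"targets": [[[0,0,0.003,0,0,0,20],[0,0,0.005,0,0,0,20],[0,0,0.007,0,0,0,20],[0,0,0.009,0,0,0,20],[0,0,0.0105,0,0,0,20],[0,0,0.0118,0,0,0,20],[0,0,0.0118,0,0,0,20],[0,0,0.0118,0,0,0,20],[0,0,0.0118,0,0,0,20],[0,0,0.0118,0,0,0,20]]]}}

```text
time: 14.1
eef_pos: [0.4776, 0.2228, 0.2286]
ee_rot: [0.614, 0.763, 0.153, 0.128]
force: [-1.0, -0.1, 0.5]
finger_gap: 0.0296
grasp_force: 38.0
```

Run:
```python
from h import *
pre(-.006); favg()
p=np.load('last_side.npz')['p']; cv2.imwrite('pics/s5.png',cv2.resize(p[300:420,200:320,::-1],(600,600),interpolation=cv2.INTER_CUBIC))
```

```text
[0.4776 0.2228 0.2286] nose off along n -0.0051 lateral [ 0.     -0.0004 -0.    ] ang 0.1546810262612531 F.n 0.8122468690800214
row [0.0001, 0.0004, 0.0011, 0.0004, 0.0005, -0.0006]
F.n avg 0.9832395544355291 +- 0.09669547016163554 [-1.37 -0.41  0.46]
pad height -0.005190186652710218 263
```

View pics/s5.png

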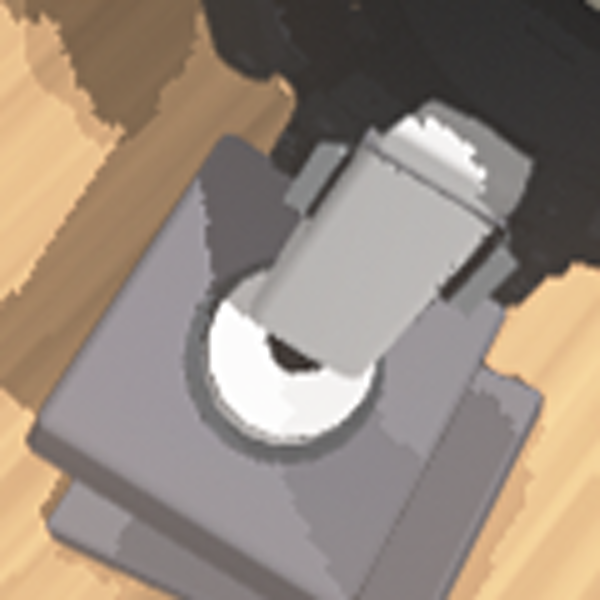

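The nose covers the dot, and the pad has sunk about 5 mm (2.1 N change in force, 4.6 mm by depth). A last 0.8 mm, then hold.

>>> {"fn": "servo_tool", "kwargs": {"targets": [[[0,0,0.0005,0,0,0,20],[0,0,0.001,0,0,0,20],[0,0,0.001,0,0,0,20],[0,0,0.001,0,0,0,20],[0,0,0.001,0,0,0,20],[0,0,0.001,0,0,0,20],[0,0,0.001,0,0,0,20],[0,0,0.001,0,0,0,20]]]}}

```text
time: 15.4
eef_pos: [0.478, 0.2229, 0.2279]
ee_rot: [0.614, 0.763, 0.153, 0.128]
force: [-2.1, -0.1, 0.2]
finger_gap: 0.0296
grasp_force: 38.0
```

Run:
```python
from h import *
pre(-.006); favg(8); print(job.hand_in())
```

```text
[0.478  0.2229 0.2279] nose off along n -0.0059 lateral [ 0.     -0.0004 -0.    ] ang 0.15417482059883356 F.n 1.0522766225149125
row [0.0001, 0.0004, 0.0001, 0.0004, 0.0005, -0.0006]
F.n avg 1.6291385043248607 +- 0.17482535273769603 [-1.89 -0.44  0.95]
pad height -0.00603753241471699 267
the job is handed in; nothing more can be done
None
```

The job is handed in, but no verdict came back: the wand was held about 42 mm above the tile for 2 s, then pressed square on the pad's dot, sunk about 6 mm at roughly 2.5 N, and is still gripped there.

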